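# Push the white-capped vial clear of the touching cluster

## Task

Four small glass sample vials stand touching on the bench. Push the one with the white cap gently away, sliding it upright on the bench without squeezing or lifting it, until there are at least 5 cm of free bench between it and the nearest of the three black-capped vials. Leave the black-capped vials standing where they are.

Things in the scene. Friction and masses are not known exactly. Their poses are not given: they have to be found in the camera images.
- vial_white: The vial to push clear: round glass vial with WHITE screw cap, brown sample inside, 27 mm diameter, 50 mm tall, 18 to 33 g, loose, upright on the bench. Origin at the centre of its underside, z up the vial; its yaw means nothing. It stands at one end of the cluster and touches vial_next only, so it comes free when it is pushed square to the line that joins the two, or somewhat outward from that. Push low (within about 12 mm of the bench) or it may tip.
- vial_next: Round vial with black cap and brown sample, 27 mm diameter, 50 mm tall, loose; the one that the white-capped vial touches (centres 28 mm apart). Origin at the centre of its underside. Must stay.
- vial_empty: Empty clear vial with black cap, same size, loose; touches vial_next on the side opposite to the white-capped vial. Origin at the centre of its underside. Must stay.
- vial_far: Round vial with black cap and brown sample, same size, loose; the other end of the chain, touching vial_empty. Origin at the centre of its underside. Must stay. The bench round the cluster is free for x 0.35 to 0.61 and y -0.46 to -0.10 (there its left edge is); a low flat glass dish lies beyond and a pen and tweezers lie on the robot's side of that area; the tall things (beaker, bin, flow cell) stand at y below -0.46.

How it is judged:
By the outcome, as a careful person would: the job done as asked, in the order asked, and still so for the second after the job is handed in, with the robot touching nothing.
It also fails if it takes over 40 s, if anything falls off the work surface, if the arm or the gripper's body presses on something with over 40 N, if the wrist force passes 120 N, or if a joint passes its speed limit or range.

## Robot

A 6-joint arm with a two-finger parallel gripper is mounted at the origin on a cart in front of the work surface, level with it; the furniture and walls round the work are solid. World frame = base frame: x ahead of the robot, y to its left, z up, the work surface at z = 0. Lengths are in m, angles in rad, forces in N, time in s.
With the tool pointing down it reaches from about 0.375 to 0.9 m from the base axis. Payload 3.1 kg.
Tool frame: the origin (TCP) lies midway between the tips of the shut fingers; the grasp point (between the pads) lies 19 mm behind it (pinch_z is the distance from the TCP to the grasp point, in m); z points along the fingers, y is the line along which they close (so a half turn about z gives the same grasp; the last joint's range is limited). The gripper opens to 85 mm and grips with 20 to 120 N. Pads are 22 mm wide; open, the fingers measure 114 mm over their backs; the gripper's body (76 mm by 85 mm) begins 54 mm behind the grasp point. The pads swing forward as they close: fully open they stand 13 mm farther back than shut.
Start: joints at [1.05, 0.527, 1.433, -0, 1.181, -0.178], TCP at [0.209, 0.589, 0.231] pointing down, gripper open.
Joint ranges: [-3.08, 3.08], [-0.75, 2.2], [0.22, 2.44], [-1.43, 4.57], [0, 2.65], [-2.85, 2.85]. Speed limits (rad/s): [2.79, 2.79, 3.14, 3.14, 3.14, 3.14].

## Interface

Orientations are given as a unit quaternion [x, y, z, w].
In Python, from station import sense, snapshot, camera_params, sign_off, pinch_z gives the robot as it stands. The module is installed in compiled form; this text tells all that it offers.
- The arm moves only by the shell command python3 -m handwheel 'ROWS' [FORCE]. ROWS is JSON, a list that holds one entry, the list of rows, each a list of 7 numbers: the turn, a rotation vector about the tool's x, y, z in degrees, then the shift along the tool's x, y, z in m, then the opening, from 0 (shut) to 1 (fully open). A call has 1 to 20 rows; each row shifts and turns the commanded pose from where the row before left it, along the tool's axes as they then stand; what a row does not reach is not made up. A row lasts 1/8 s, in which the tool goes at most 62.5 mm and 10.7 degrees, less where a joint would pass 70% of its speed; a pose out of reach is approached as far as the arm can. A call with a gripper value outside its range is refused whole. The fingers move at their own pace and stop on an object; FORCE is the grip in N (left out, the last holds). Time passes only in rows, so rows that do not move let the fingers close. It gives the time, the measured TCP pose, the force, the opening and the grip force at its end, in the units of the state.
- sense(): the state, without advancing time (a new reading comes with each control period).
- snapshot(name): name is "side" or "top" or "wrist"; returns the picture (480x640x3 uint8, red, green, blue); there is no depth.
- camera_params(name): a dict with "fx", "fy", "cx", "cy" (pixels), "world_to_cam" (4x4, takes a point from world to camera coordinates); the wrist camera has in their place "mount" (4x4, takes a point from camera to tool coordinates, whose origin is the TCP and whose axes are the flange's). Camera axes: x right, y down, z forward; pixel columns grow to the right and rows downward; lengths in m; the calibration is good to about 2 mm. A picture is of the moment at which its call begins: read the wrist's pose just before it. camera_params takes no time and is no camera call.
- sign_off(): hands the job in; it is judged then, once.
The state is a dict: "t": time; "q": joint angles; "qd": joint speeds; "tau": joint torques, N m; "tcp_pos": TCP position; "tool_rot": TCP orientation; "force": force on the tool from outside, world axes, zero at the start; "ft_torque": the same for the moment, N m; "finger_gap": opening from 0.0 (shut) to 1.0 (fully open); "gripper_force": force on a finger pad.
Only numpy, scipy, OpenCV 4.12 (cv2) and the standard library are available. Lean on these libraries where they do the work, as an engineer would, in place of code of your own. Each camera call takes 0.05 s, during which the arm holds its last target. There are 200 camera calls.

## Working session

There is one attempt and no reset: what is moved stays moved. The work goes in short steps, Python scripts to look and compute and a shell command to move; the robot and the scene stay as the last step left them, time stands still between calls to the robot, and variables do not carry over. Pictures are saved under pics/ and viewed, at most 10 in all, crops included, and the job is handed in when it is done.

```bash
mkdir -p pics
python3 - <<'E'
from station import *
import cv2
s=sense();print(s['t'],s['tcp_pos'],s['tool_rot'],s['finger_gap'],pinch_z)
for n in("top","side"):
    cv2.imwrite(f"pics/{n}0.png",snapshot(n)[:,:,::-1]);print(n,camera_params(n))
E
```

```text
0.0 [0.20909342 0.58823309 0.23033181] [ 1.70042951e-01  9.85436066e-01 -1.01102312e-03 -3.63162772e-04] 1.0006621243935694 0.0187
top {'fx': 509.1512445463978, 'fy': 509.1512445463978, 'cx': 324.0743477462652, 'cy': 239.959643698216, 'world_to_cam': array([[-0.00882787, -0.99982885, -0.01625848, -0.26615997],
       [-0.9896386 ,  0.01106576, -0.14315371,  0.50048887],
       [ 0.14330912,  0.01482628, -0.98956691,  0.80930373],
       [ 0.        ,  0.        ,  0.        ,  1.        ]])}
side {'fx': 557.2383788050104, 'fy': 557.2383788050104, 'cx': 327.4474211052938, 'cy': 252.98978981911162, 'world_to_cam': array([[ 0.91454563, -0.40429609, -0.0122868 , -0.5572646 ],
       [-0.16936266, -0.35517098, -0.91933121,  0.01836979],
       [ 0.36731809,  0.84285126, -0.39329273,  0.91292516],
       [ 0.        ,  0.        ,  0.        ,  1.        ]])}
```

View pics/top0.png

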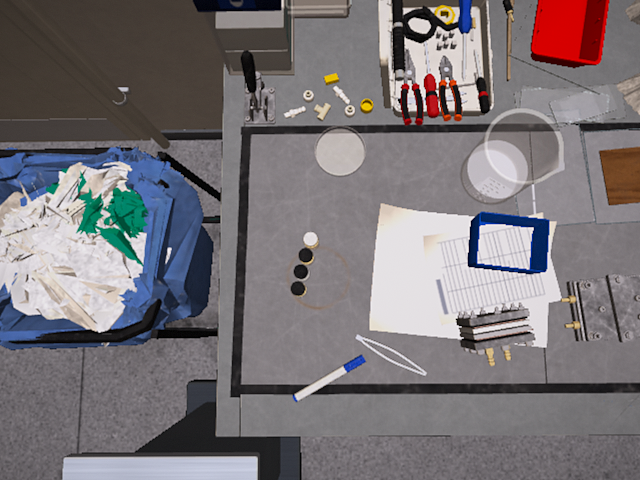

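View pics/side0.png

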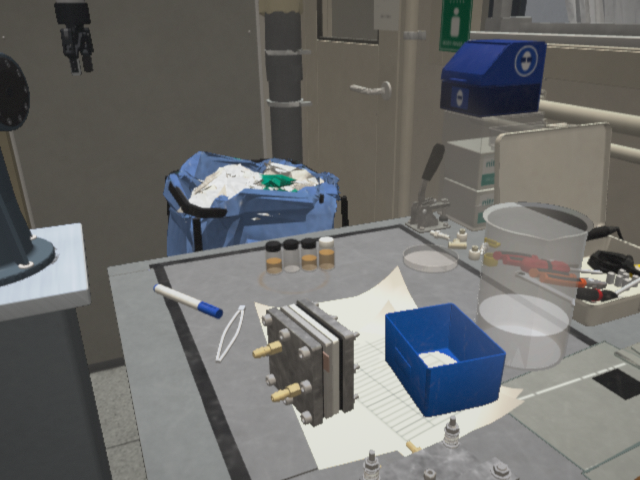

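The top view shows the white cap at about (311,240) and the black caps at (306,256), (301,271) and (298,289). The side view shows the white cap on the right at (326,240). Next I'll compute their positions.

```bash
cat > h.py <<'E'
import cv2,numpy as np
from station import *
def ray(n,u,v,z):
    p=camera_params(n);T=p['world_to_cam'];R=T[:3,:3];c=-R.T@T[:3,3]
    d=R.T@np.array([(u-p['cx'])/p['fx'],(v-p['cy'])/p['fy'],1]);return c+d*(z-c[2])/d[2]
def caps(im,box=(270,215,350,310)):
    x0,y0,x1,y1=box;c=im[y0:y1,x0:x1].astype(int);out=[]
    for name,m in(("white",c.min(2)>185),("black",c.max(2)<60)):
        k,l,st,ce=cv2.connectedComponentsWithStats(m.astype(np.uint8),connectivity=4)
        for i in range(1,k):
            if st[i,4]>40:
                b=st[i];out.append((name,b[4],b[2],b[3],ce[i]+[x0,y0],ray("top",*(ce[i]+[x0,y0]),.05).round(4)))
    return out
E
python3 - <<'E'
from h import *
im=snapshot("top")
for o in caps(im):print(*o)
cv2.imwrite("pics/crop0.png",cv2.resize(im[215:310,270:350,::-1],None,fx=6,fy=6,interpolation=0))
for n,u,v in(("side",327,240),("side",310,245.5),("side",291,243.5),("side",273.5,245.5)):print(ray(n,u,v,.05).round(4))
E
```

```text
white 141 13 13 [310.         238.12765957] [ 0.4987 -0.2485  0.05  ]
black 146 13 14 [305.06164384 254.79452055] [ 0.4716 -0.2404  0.05  ]
black 151 14 14 [300.35761589 271.2781457 ] [ 0.4449 -0.2327  0.05  ]
black 150 14 13 [297.4        288.06666667] [ 0.418  -0.2279  0.05  ]
[ 0.4954 -0.2576  0.05  ]
[ 0.4633 -0.2669  0.05  ]
[ 0.4402 -0.247   0.05  ]
[ 0.4136 -0.2431  0.05  ]
```

View pics/crop0.png

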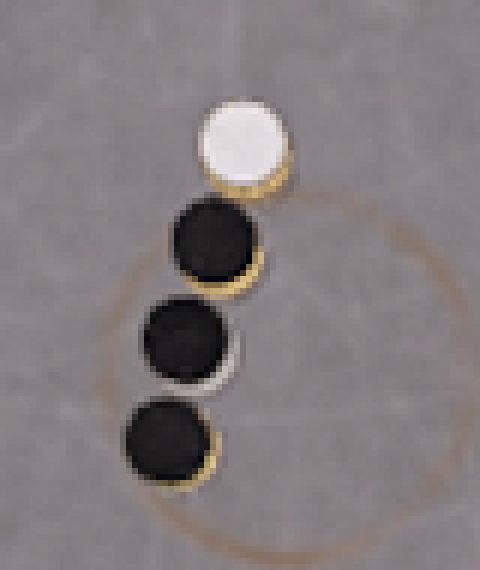

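The spacing comes out at 28 mm, as stated: white is at (0.499,-0.2485) and next at (0.472,-0.240). The square-and-slightly-outward push direction is nearly -y. I'll shut the gripper, turn tool y to world y, and hover at the +y side of the vial to look at the finger shape.

```bash
python3 -m handwheel '[[[0,0,-9,0,0,0,0],[0,0,-9,0,0,0,0],[0,0,0,-0.02,-0.052,0.005,0],[0,0,0,-0.02,-0.052,0.005,0],[0,0,0,-0.02,-0.052,0.005,0],[0,0,0,-0.02,-0.052,0.005,0],[0,0,0,-0.02,-0.052,0.005,0],[0,0,0,-0.02,-0.052,0.005,0],[0,0,0,-0.02,-0.052,0.005,0],[0,0,0,-0.02,-0.052,0.005,0],[0,0,0,-0.02,-0.052,0.005,0],[0,0,0,-0.02,-0.052,0.005,0],[0,0,0,-0.02,-0.052,0.005,0],[0,0,0,-0.02,-0.052,0.005,0],[0,0,0,-0.02,-0.052,0.005,0],[0,0,0,0,0,0,0],[0,0,0,0,0,0,0]]]' 20
python3 - <<'E'
from h import *
s=sense();print(s['t'],s['tcp_pos'],s['tool_rot'],s['q'],s['finger_gap'])
a=snapshot("side")[60:300,180:440];b=snapshot("wrist")
a=cv2.resize(a,None,fx=1.8,fy=1.8);b=cv2.resize(b,(432,324))
o=np.zeros((432,800,3),np.uint8);o[:,:400]=a[:,:400];o[:324,400:]=b[:,16:416]
cv2.imwrite("pics/h1.png",o[:,:,::-1])
E
```

```text
t: 2.28
tcp_pos: [0.4497, -0.0936, 0.1659]
tool_rot: [0.014, 1.0, 0.001, -0.001]
force: [0.8, -0.4, -0.4]
finger_gap: -0.006
gripper_force: 0.0
2.275 [ 0.44968892 -0.09357418  0.16591938] [ 1.42078978e-02  9.99898382e-01  6.06523497e-04 -9.96920130e-04] [-4.49408465e-01  4.14049573e-01  1.90393435e+00  3.52822009e-04
  8.25928164e-01 -1.99202749e+00] -0.00608944666506491
```

View pics/h1.png

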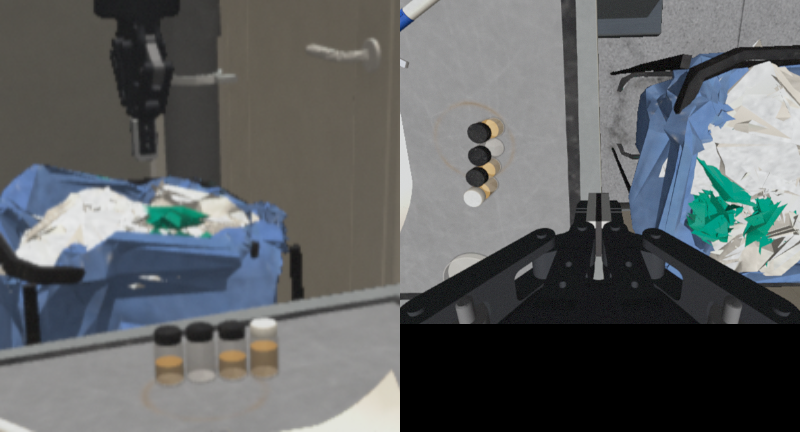

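The shut fingertip is narrow for about 35 mm and the linkage is wider above that. I'll tilt the tool 20° so the tip leads the push and the linkage stays clear of the caps.

```bash
python3 -m handwheel '[[[7,0,0,0,0,0,0],[7,0,0,0,0,0,0],[6,0,0,0,0,0,0],[0,0,0,-0.0095,-0.0132,0.019,0],[0,0,0,-0.0095,-0.0132,0.019,0],[0,0,0,-0.0095,-0.0132,0.019,0],[0,0,0,-0.0095,-0.0132,0.019,0],[0,0,0,-0.0095,-0.0132,0.019,0],[0,0,0,-0.0095,-0.0132,0.019,0],[0,0,0,0,0,0,0],[0,0,0,0,0,0,0]]]'
python3 - <<'E'
from h import *
from scipy.spatial.transform import Rotation as Ro
s=sense();p=s['tcp_pos'];R=Ro.from_quat(s['tool_rot']).as_matrix();print(p,R.round(3).tolist())
for o in caps(snapshot("top")):print(*o)
print((R.T@(np.array([.5038,-.2086,.0065])-p)).round(4))
E
```

```text
t: 3.75
tcp_pos: [0.504, -0.2088, 0.0862]
tool_rot: [0.014, 0.985, -0.173, -0.003]
force: [-0.9, 0.0, -0.9]
finger_gap: -0.002
gripper_force: 0.0
[ 0.50400434 -0.2087947   0.08616517] [[-1.0, 0.026, -0.01], [0.028, 0.939, -0.342], [0.001, -0.342, -0.94]]
white 149 14 14 [309.99328859 238.2147651 ] [ 0.4986 -0.2485  0.05  ]
black 289 27 24 [279.87543253 229.01038062] [ 0.5143 -0.1994  0.05  ]
black 144 13 14 [305.09722222 254.80555556] [ 0.4715 -0.2405  0.05  ]
black 150 14 14 [300.32       271.25333333] [ 0.445  -0.2327  0.05  ]
black 147 14 13 [297.36734694 288.10204082] [ 0.418  -0.2279  0.05  ]
[0.0001 0.0274 0.0748]
```

```bash
python3 -m handwheel '[[[0,0,0,0,0.0055,0.015,0],[0,0,0,0,0.0055,0.015,0],[0,0,0,0,0.0055,0.015,0],[0,0,0,0,0.0055,0.015,0],[0,0,0,0,0.0054,0.0148,0],[0,0,0,0,0,0,0],[0,0,0,0,0,0,0]]]'
python3 - <<'E'
from h import *
s=sense();print(s['tcp_pos'],s['force'])
a=snapshot("side")[130:300,220:390];b=snapshot("wrist")[::2,::2]
o=np.zeros((480,800,3),np.uint8);o[:,:480]=cv2.resize(a,(480,480));o[:240,480:]=b
cv2.imwrite("pics/h2.png",o[:,:,::-1])
E
```

```text
t: 4.68
tcp_pos: [0.5046, -0.2085, 0.0067]
tool_rot: [0.013, 0.985, -0.174, -0.002]
force: [0.8, 0.3, -0.6]
finger_gap: 0.005
gripper_force: 0.0
[ 0.50455142 -0.20848852  0.00665401] [ 0.76387003  0.31552228 -0.57828606]
```

View pics/h2.png

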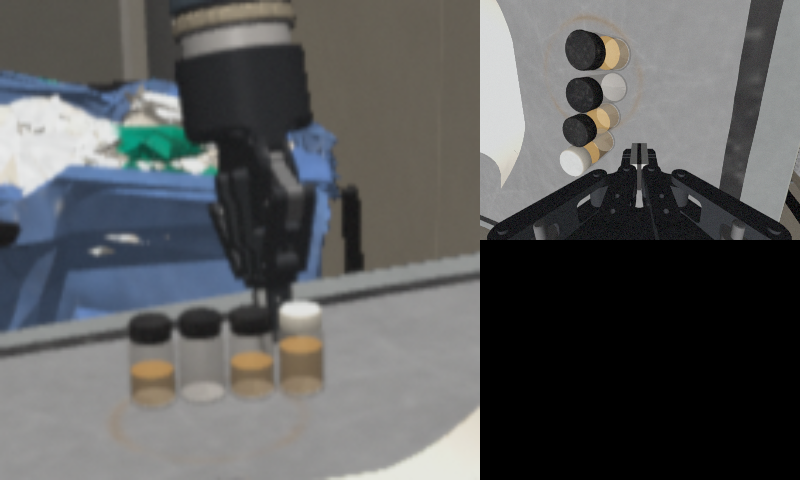

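The tip is low behind the white vial, the linkage is clear above, and nothing has been touched. I'll start the push.

```bash
python3 -m handwheel '[[[0,0,0,0,-0.0047,0.0017,0],[0,0,0,0,-0.0047,0.0017,0],[0,0,0,0,-0.0047,0.0017,0],[0,0,0,0,-0.0028,0.001,0],[0,0,0,0,-0.0028,0.001,0],[0,0,0,0,-0.0028,0.001,0],[0,0,0,0,-0.0028,0.001,0],[0,0,0,0,-0.0028,0.001,0],[0,0,0,0,-0.0028,0.001,0]]]'
python3 - <<'E'
from h import *
im=snapshot("top")
for o in caps(im):print(*o)
a=snapshot("side")[130:300,220:390]
o=np.zeros((480,800,3),np.uint8);o[:,:480]=cv2.resize(a,(480,480));o[:,480:]=cv2.resize(im[210:330,260:340],(320,480))
cv2.imwrite("pics/h3.png",o[:,:,::-1])
E
```

```text
t: 5.9
tcp_pos: [0.5036, -0.2418, 0.0067]
tool_rot: [0.014, 0.985, -0.174, -0.002]
force: [-0.7, -0.4, 0.6]
finger_gap: -0.003
gripper_force: 0.1
white 76 13 13 [321.10526316 240.68421053] [ 0.4943 -0.2666  0.05  ]
black 947 52 37 [290.11932418 233.83421331] [ 0.5062 -0.2162  0.05  ]
black 144 13 14 [305.09722222 254.80555556] [ 0.4715 -0.2405  0.05  ]
black 149 14 14 [300.27516779 271.26174497] [ 0.4449 -0.2326  0.05  ]
black 147 14 13 [297.36734694 288.10204082] [ 0.418  -0.2279  0.05  ]
```

View pics/h3.png

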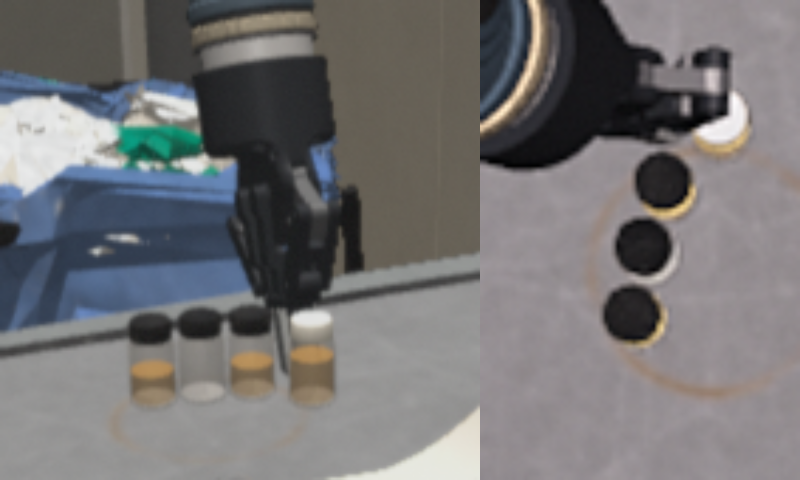

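The white vial has moved about 15 mm and is upright, and the black vials have not moved. I'll keep the same course.

```bash
python3 -m handwheel '[[[0,0,0,0,-0.0028,0.001,0],[0,0,0,0,-0.0028,0.001,0],[0,0,0,0,-0.0028,0.001,0],[0,0,0,0,-0.0028,0.001,0],[0,0,0,0,-0.0028,0.001,0],[0,0,0,0,-0.0028,0.001,0],[0,0,0,0,-0.0028,0.001,0]]]'
python3 - <<'E'
from h import *
im=snapshot("top")
for o in caps(im,(270,215,380,310)):print(*o)
a=snapshot("side")[130:300,220:390]
o=np.zeros((480,800,3),np.uint8);o[:,:480]=cv2.resize(a,(480,480));o[:,480:]=cv2.resize(im[210:330,280:360],(320,480))
cv2.imwrite("pics/h4.png",o[:,:,::-1])
E
```

```text
t: 6.88
tcp_pos: [0.503, -0.2627, 0.0069]
tool_rot: [0.014, 0.985, -0.174, -0.002]
force: [-0.8, 0.1, 0.2]
finger_gap: 0.0
gripper_force: 0.1
white 575 10 94 [375.87304348 274.01217391] [ 0.4393 -0.3541  0.05  ]
white 71 13 12 [334.21126761 240.98591549] [ 0.4936 -0.2878  0.05  ]
black 46 14 5 [276.80434783 216.32608696] [ 0.5354 -0.1943  0.05  ]
black 1023 66 38 [301.72629521 235.51612903] [ 0.5032 -0.2351  0.05  ]
black 60 12 15 [274.26666667 232.18333333] [ 0.5092 -0.1903  0.05  ]
black 144 13 14 [305.09722222 254.80555556] [ 0.4715 -0.2405  0.05  ]
black 149 14 14 [300.36241611 271.26845638] [ 0.4449 -0.2327  0.05  ]
black 146 14 13 [297.32191781 288.10958904] [ 0.4179 -0.2278  0.05  ]
```

View pics/h4.png

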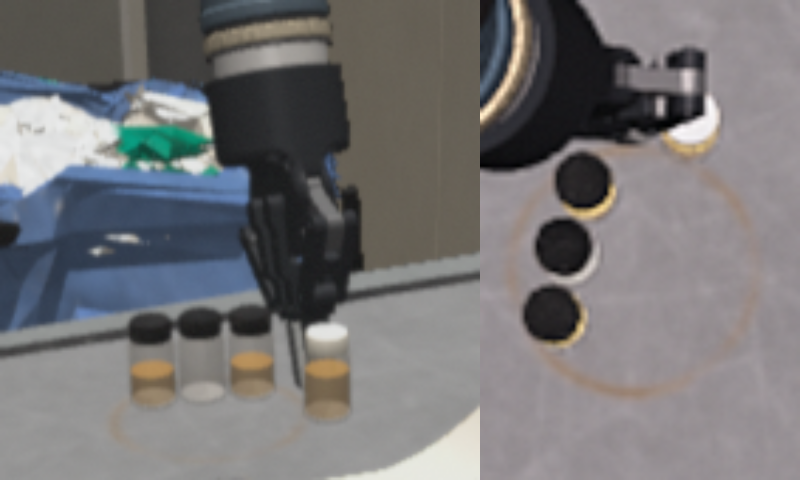

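The vial is tracking the tip 1:1 and the blacks are unmoved. Next is the remaining ~45 mm, in a single slow run that eases off at the end.

```bash
python3 -m handwheel '[[[0,0,0,0,-0.0028,0.001,0],[0,0,0,0,-0.0028,0.001,0],[0,0,0,0,-0.0028,0.001,0],[0,0,0,0,-0.0028,0.001,0],[0,0,0,0,-0.0028,0.001,0],[0,0,0,0,-0.0028,0.001,0],[0,0,0,0,-0.0028,0.001,0],[0,0,0,0,-0.0028,0.001,0],[0,0,0,0,-0.0028,0.001,0],[0,0,0,0,-0.0028,0.001,0],[0,0,0,0,-0.0028,0.001,0],[0,0,0,0,-0.0028,0.001,0],[0,0,0,0,-0.0028,0.001,0],[0,0,0,0,-0.0028,0.001,0],[0,0,0,0,-0.0019,0.0007,0],[0,0,0,0,-0.0009,0.0003,0]]]'
python3 - <<'E'
from h import *
im=snapshot("top")
for o in caps(im,(270,215,370,310)):print(*o)
a=snapshot("side")[130:300,220:390]
o=np.zeros((480,800,3),np.uint8);o[:,:480]=cv2.resize(a,(480,480));o[:,480:]=cv2.resize(im[210:330,290:370],(320,480))
cv2.imwrite("pics/h5.png",o[:,:,::-1])
E
```

```text
t: 8.98
tcp_pos: [0.5018, -0.3072, 0.0071]
tool_rot: [0.014, 0.985, -0.174, -0.002]
force: [0.7, 0.3, -0.6]
finger_gap: -0.001
gripper_force: 0.1
white 46 11 10 [361.47826087 242.15217391] [ 0.4912 -0.332   0.05  ]
black 122 17 11 [313.3442623  219.00819672] [ 0.5303 -0.2542  0.05  ]
black 1042 67 47 [329.09596929 238.32917466] [ 0.498  -0.2796  0.05  ]
black 147 14 14 [300.30612245 271.23129252] [ 0.445  -0.2327  0.05  ]
black 144 14 13 [297.40277778 288.15277778] [ 0.4179 -0.2279  0.05  ]
```

View pics/h5.png

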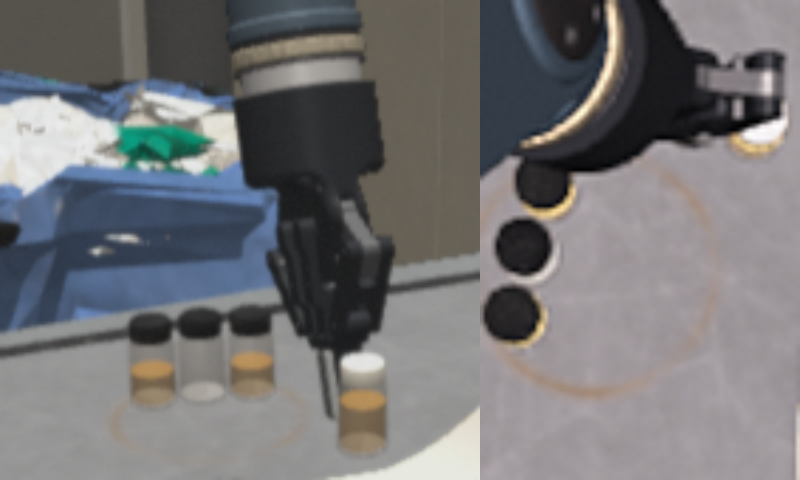

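The white vial stands at about (0.497,-0.331), roughly 94 mm centre to centre, and upright. I'll back off and lift away.

```bash
python3 -m handwheel '[[[0,0,0,0,0.0047,-0.0017,0],[0,0,0,0,0.0047,-0.0017,0],[0,0,0,0,0.0047,-0.0017,0],[0,0,0,0,-0.0068,-0.0188,0],[0,0,0,0,-0.0068,-0.0188,0],[0,0,0,0,-0.0068,-0.0188,0],[0,0,0,0,-0.0068,-0.0188,0],[0,0,0,0,-0.0068,-0.0188,0],[0,0,0,0,-0.0068,-0.0188,0],[0,0,0,0,0.03,-0.011,0],[0,0,0,0,0.03,-0.011,0],[0,0,0,0,0.03,-0.011,0],[0,0,0,0,0.03,-0.011,0],[0,0,0,0,0.03,-0.011,0],[0,0,0,0,0.03,-0.011,0],[0,0,0,0,0.03,-0.011,0],[0,0,0,0,0,0,0],[0,0,0,0,0,0,0]]]'
python3 - <<'E'
from h import *
im=snapshot("top")
for o in caps(im,(270,215,370,310)):print(*o)
a=snapshot("side")[130:300,220:390]
o=np.zeros((480,800,3),np.uint8);o[:,:480]=cv2.resize(a,(480,480));o[:,480:]=cv2.resize(im[210:330,290:370],(320,480))
cv2.imwrite("pics/h6.png",o[:,:,::-1])
E
```

```text
t: 11.32
tcp_pos: [0.5084, -0.0684, 0.1276]
tool_rot: [0.013, 0.985, -0.174, -0.002]
force: [-0.0, -1.3, 0.2]
finger_gap: 0.001
gripper_force: 0.0
white 146 14 14 [359.45890411 238.32876712] [ 0.4975 -0.3288  0.05  ]
black 146 13 14 [305.06164384 254.79452055] [ 0.4716 -0.2404  0.05  ]
black 151 14 14 [300.35761589 271.2781457 ] [ 0.4449 -0.2327  0.05  ]
black 148 14 13 [297.34459459 288.14189189] [ 0.4179 -0.2278  0.05  ]
```

View pics/h6.png

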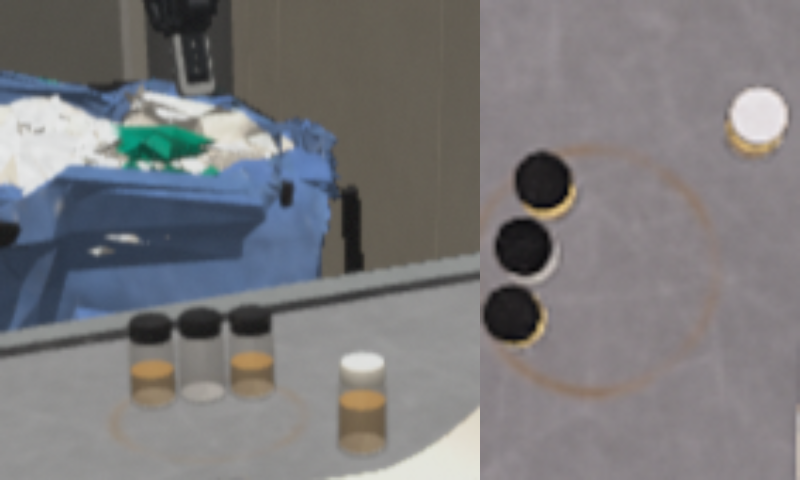

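All four vials stand upright. The white vial is 92 mm from the nearest black one centre to centre, about 65 mm of free bench, and the black vials have not moved.

```bash
python3 -c "from station import *;print(sign_off())"
```

```text
the job is handed in; nothing more can be done
None
```

The white-capped vial now stands upright with about 65 mm of free bench to the nearest black-capped vial; the three black-capped vials did not move, and the job is handed in.

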